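Pack the spares kit into the flip-lid parts case

ROBOT

A 7-joint arm with a two-finger parallel gripper is mounted at the origin on the work surface. World frame = base frame: x ahead of the robot, y to its left, z up, the work surface at z = 0. Lengths are in m, angles in rad, forces in N, time in s.
With the tool pointing down it reaches from about 0.425 to 0.925 m from the base axis. Payload 6.8 kg.
Tool frame: the origin (TCP) lies midway between the tips of the shut fingers; the grasp point (between the pads) lies 19 mm behind it; z points along the fingers, y is the line along which they close (so a half turn about z gives the same grasp; the last joint's range is limited). The gripper opens to 85 mm and grips with 20 to 120 N. Pads are 22 mm wide; open, the fingers measure 114 mm over their backs; the gripper's body (76 mm by 85 mm) begins 54 mm behind the grasp point. The pads swing forward as they close: fully open they stand 13 mm farther back than shut.
Start: joints at [-1.451, 0.477, 0.022, 1.555, -0.011, 1.109, -0.083], TCP at [0.152, 0.658, 0.231] pointing down, gripper open.
Joint ranges: [-2.96, 2.96], [-0.34, 2.1], [-1.41, 1.46], [0.24, 2.44], [-1.37, 4.51], [0.17, 1.92], [-2.96, 2.96]. Speed limits (rad/s): [2.39, 2.39, 3.14, 3.14, 3.14, 3.14, 3.14].

INTERFACE

Orientations are given as a unit quaternion [w, x, y, z].
In Python, from bench import env gives the robot as it stands. The module is installed in compiled form; this text tells all that it offers.
- The arm moves only by the shell command python3 -m handwheel 'ROWS' [FORCE]. ROWS is JSON, a list of rows, each a list of 5 numbers: the shift along the tool's x, y, z scaled (see below), then the turn about the tool's z scaled (see below), then the opening, from -1 (shut) to 1 (fully open). A call has 1 to 12 rows; each row shifts and turns the commanded pose from where the row before left it, along the tool's axes as they then stand; what a row does not reach is not made up. The controller multiplies each number of a shift by 100 mm and each number of a turn by 60 degrees. A row lasts 1/8 s, in which the tool goes at most 62.5 mm and 10.7 degrees, less where a joint would pass 70% of its speed; a pose out of reach is approached as far as the arm can. A call with a number of a shift or a turn outside -1 to 1 is refused whole. A call with a gripper value outside its range is refused whole. The fingers move at their own pace and stop on an object; FORCE is the grip in N (left out, the last holds). Time passes only in rows, so rows that do not move let the fingers close. It gives the time, the measured TCP pose, the force, the opening and the grip force at its end, in the units of the state.
- env.get_state(): the state, without advancing time (a new reading comes with each control period).
- env.capture(name): name is "side" or "top" or "wrist"; returns a dict with "image" (384x512x3 uint8, blue, green, red), "fovy" (degrees; the focal length in pixels is half the picture's height over the tangent of half this angle, whatever the lens; pixels are square), "cx", "cy" (the principal point, pixels), "dist" ([k1, k2, p1, p2, k3] as OpenCV has them; the pictures are not rectified), "extrinsics" (4x4, takes a point from world to camera coordinates); the wrist camera has in their place "hand_eye" (4x4, takes a point from camera to tool coordinates, whose origin is the TCP and whose axes are the flange's). Camera axes: x right, y down, z forward; pixel columns grow to the right and rows downward; lengths in m; the calibration is good to about 2 mm. A picture is of the moment at which its call begins: read the wrist's pose just before it. There is no depth.
- env.hand_in(): hands the job in; it is judged then, once.
The state is a dict: "clock": time; "joints": joint angles; "dq": joint speeds; "joint_torque": joint torques, N m; "tcp_pos": TCP position; "eef_rot": TCP orientation; "ft_force": force on the tool from outside, world axes, zero at the start; "ft_torque": the same for the moment, N m; "width": finger opening in m; "gripper_force": force on a finger pad.
Only numpy, scipy, OpenCV 4.12 (cv2) and the standard library are available. Lean on these libraries where they do the work, as an engineer would, in place of code of your own. Each camera call takes 0.05 s, during which the arm holds its last target. There are 200 camera calls.

TASK

Pack the spares kit: open the clear flip-lid parts case, put the small loudspeaker in its widest compartment, the small transformer in the next one, and one of the two tall slim capacitors in each of the two narrow ones, every part resting flat on the compartment floor the same way up as it stands on the bench. Then close the lid fully and leave the case shut. The large loudspeaker, the large transformer and the short wide capacitor are not part of the kit: leave them where they are.

Things in the scene. Friction and masses are not known exactly. Their poses are not given: they have to be found in the camera images.
- case: Fixed parts case, 92 mm (x) by 254 (y), 51 high shut. Origin: centre of its underside; x runs from the tab side to the hinge side. Floor 3 mm above the bench, divider tops 17, outer walls 20 (4 thick). Four compartments along y, each 84 long in x, centred at x 0; centre y, width: widest +84, 78 mm; next +8.5, 67; narrow -51, 46; narrow -100, 46. Shut, 45 mm of room inside.
- case_lid (a joint): Angle of the clear domed lid (92 by 254 mm, 31 high, 0.11 kg), rad: 0 shut, growing as it opens up and back, stop at 2.2; starts shut or ajar. Hinge line along the case's y at x +46 mm, z 20 mm in the case frame. Stiff hinge: the lid stays where it is left; swinging it takes 1 to 2 N at the tab.
- lid_tab (a point): Grip point of the grey lift tab, a tongue in the middle of the lid's front rim: 32 mm wide (along y), 10 thick, standing 30 out. The point is 18 mm out from the rim in mid-thickness: 110 mm in front of the hinge line and 6 above it when shut (26 above the bench). Pinch it across its width; it turns between the fingers as the lid swings.
- speaker: Small round loudspeaker lying on its face, magnet up: rim 57 mm diameter, 34 mm tall in all. The black magnet with steel top plate, 36 mm diameter, is the top 16 mm; below it the metal basket slopes out to the 4 mm rim. Origin at the centre of its underside, z up.
- transformer: Small upright mains transformer, 46 mm (x, over the copper windings) by 40 mm (y) by 38 mm tall. The dark steel core is 27.6 mm (x) by 40 mm (y), full height; the windings, 25 mm wide in y, bulge out to 46 mm in x between 6 and 32 mm height. Origin at the centre of its underside, z up.
- cap_a: Tall slim can capacitor, 25 mm diameter, 42 mm tall, standing upright: black sleeve, bare aluminium top. Origin at the centre of its underside, z up. One of a like pair.
- cap_b: Tall slim can capacitor, 25 mm diameter, 42 mm tall, standing upright: black sleeve, bare aluminium top. Origin at the centre of its underside, z up. One of a like pair.
- speaker_large: Large round loudspeaker lying on its face, magnet up: rim 78 mm diameter, magnet 50 mm diameter, 42 mm tall. Not part of the kit. Origin at the centre of its underside.
- transformer_large: Large upright mains transformer, 64 mm (x) by 56 mm (y) by 50 mm tall. Not part of the kit. Origin at the centre of its underside.
- cap_wide: Short wide can capacitor, 35 mm diameter, 30 mm tall, standing upright, with the same black sleeve and aluminium top. Not part of the kit. Origin at the centre of its underside.

How it is judged:
On the way, in this order (a step that is already met when the one before it is completed fails the run):
1. the lid is opened wide (past 1.2 rad) (value of joint case_lid above 1.2 rad), for 0.2 s.
2. all four kit parts rest in their own compartments (x of speaker in the frame of case between -0.018 and 0.018 m and y of speaker in the frame of case between 0.07 and 0.098 m and z of each of speaker, transformer in the frame of case below 0.008 m and angle between each of speaker, transformer's own z axis and vertical below 0.15 rad and x of transformer in the frame of case between -0.026 and 0.026 m and y of transformer in the frame of case between -0.0095 and 0.0265 m and ((x of cap_a in the frame of case between -0.034 and 0.034 m and y of cap_a in the frame of case between -0.065 and -0.037 m and z of each of cap_a, cap_b in the frame of case below 0.008 m and angle between each of cap_a, cap_b's own z axis and vertical below 0.15 rad and x of cap_b in the frame of case between -0.034 and 0.034 m and y of cap_b in the frame of case between -0.114 and -0.086 m) or (x of cap_b in the frame of case between -0.034 and 0.034 m and y of cap_b in the frame of case between -0.065 and -0.037 m and z of each of cap_b, cap_a in the frame of case below 0.008 m and angle between each of cap_b, cap_a's own z axis and vertical below 0.15 rad and x of cap_a in the frame of case between -0.034 and 0.034 m and y of cap_a in the frame of case between -0.114 and -0.086 m))), for 0.2 s.
At the end, for the whole second after the job is handed in: Each kit part upright (0.15 rad) and at rest on its compartment floor (within 5 mm), centred across it to 14 mm (transformer 18), along it to 18 mm (speaker), 26 (transformer), 34 (capacitors); lid shut (under 0.06 rad); the three parts outside the kit within 30 mm of their start (all of step 2 and value of joint case_lid below 0.06 rad and linear speed of each of speaker, transformer, cap_a, cap_b below 0.02 m/s and distance of each of speaker_large, transformer_large, cap_wide from where it was at the start of the episode below 0.03 m); the robot touches nothing.
It fails at once if the large loudspeaker is shifted by more than 30 mm (distance of speaker_large from where it was at the start of the episode above 0.03 m).
It fails at once if the large transformer is shifted by more than 30 mm (distance of transformer_large from where it was at the start of the episode above 0.03 m).
It fails at once if the short wide capacitor is shifted by more than 30 mm (distance of cap_wide from where it was at the start of the episode above 0.03 m).
It also fails if it takes over 138 s, if anything falls off the work surface, if the arm or the gripper's body presses on something with over 40 N, if the wrist force passes 120 N, or if a joint passes its speed limit or range.

## Working session

There is one attempt and no reset: what is moved stays moved. The work goes in short steps, Python scripts to look and compute and a shell command to move; the robot and the scene stay as the last step left them, time stands still between calls to the robot, and variables do not carry over. Pictures are saved under pics/ and viewed, at most 17 in all, crops included, and the job is handed in when it is done.

```bash
mkdir -p pics
cat > h.py <<'E'
import numpy as np,cv2
from bench import env
def cam(name):
    s=env.get_state(); c=env.capture(name); h,w=c["image"].shape[:2]
    f=h/2/np.tan(np.radians(c["fovy"])/2)
    K=np.array([[f,0,c["cx"]],[0,f,c["cy"]],[0,0,1]]); d=np.array(c["dist"],float)
    if "extrinsics" in c: T=np.linalg.inv(np.array(c["extrinsics"]))
    else:
        from scipy.spatial.transform import Rotation as R
        q=s["eef_rot"]; B=np.eye(4); B[:3,:3]=R.from_quat([q[1],q[2],q[3],q[0]]).as_matrix(); B[:3,3]=s["tcp_pos"]
        T=B@np.array(c["hand_eye"])
    return c["image"],K,d,T
def ray(px,K,d,T,z):
    u=cv2.undistortPoints(np.array(px,float).reshape(-1,1,2),K,d).reshape(-1,2)
    r=np.c_[u,np.ones(len(u))]@T[:3,:3].T; o=T[:3,3]
    return o+r*((z-o[2])/r[:,2])[:,None]
E
python3 - <<'E'
from h import *
s=env.get_state(); print(s)
for n in("top","side"):
    im,K,d,T=cam(n); cv2.imwrite(f"pics/{n}0.png",im); print(n,T[:3,3].round(3),K[0,0],d)
E
```

```text
{'clock': 0.0, 'joints': array([-1.45104856,  0.47779439,  0.02235871,  1.55646443, -0.01149651,
        1.10930192, -0.08309461]), 'dq': array([ 0.00035737,  0.00052711, -0.00050163,  0.00101017, -0.00102293,
       -0.00151551, -0.00077552]), 'joint_torque': array([-5.42236339e-04, -5.96447182e+01,  1.60788082e+00, -2.81203097e+01,
        1.25272895e-02,  9.18618782e-03, -1.37585388e-05]), 'tcp_pos': array([0.15236234, 0.65696399, 0.23032445]), 'eef_rot': array([-3.03530127e-05,  1.13671829e-01,  9.93517926e-01, -9.19308213e-04]), 'ft_force': array([-0.3096167 ,  0.06714356, -0.05772757]), 'ft_torque': array([0.02464177, 0.02604945, 0.0109617 ]), 'gripper_force': 0.0, 'width': 0.0858215873808264}
top [ 0.422 -0.006  1.045] 395.43220721197713 [-0.10346989  0.          0.          0.          0.        ]
side [0.406 0.516 0.737] 375.3667567399767 [-0.05786456  0.          0.          0.          0.        ]
```

View pics/top0.png

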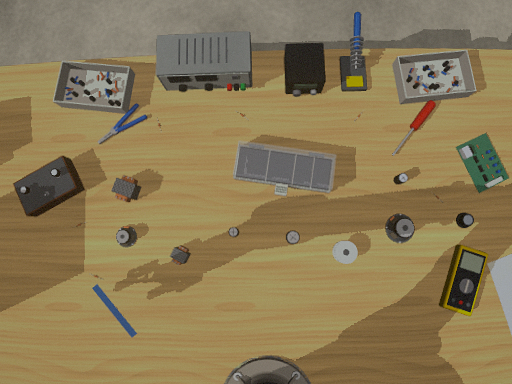

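View pics/side0.png

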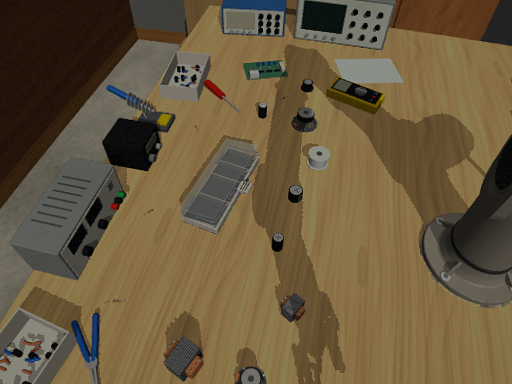

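The top view shows the case at about (285,167) with its tab at (281,190), facing the robot. Large and small transformers are at (125,188) and (180,255), speakers at (125,236) and (400,228). There are four cylinder-like items at (234,232), (293,237), (401,179) and (465,220), so I'll zoom in to tell them apart.

Run:
```python
from h import *
im,K,d,T=cam("top"); print(T.round(3))
C=[(125,188),(180,255),(125,236),(400,228),(234,232),(293,237),(401,179),(465,220)]
print(ray(C,K,d,T,0.035).round(3)); print(ray([(265,385),(238,147),(335,155),(331,190),(233,179),(281,190)],K,d,T,0.03).round(3))
t=[cv2.resize(im[y-22:y+22,x-22:x+22],(198,198),interpolation=cv2.INTER_CUBIC) for x,y in C]
cv2.imwrite("pics/crops.png",np.vstack([np.hstack(t[:4]),np.hstack(t[4:]),cv2.resize(im[125:215,215:395],(792,396))[:200]*0+cv2.resize(im[137:200,215:350],(792,200))]))
```

```text
[[-0.023 -0.992  0.123  0.422]
 [-0.999  0.026  0.022 -0.006]
 [-0.025 -0.123 -0.992  1.045]
 [ 0.     0.     0.     1.   ]]
[[ 0.561  0.359  0.035]
 [ 0.385  0.212  0.035]
 [ 0.436  0.357  0.035]
 [ 0.44  -0.352  0.035]
 [ 0.441  0.073  0.035]
 [ 0.425 -0.076  0.035]
 [ 0.566 -0.362  0.035]
 [ 0.455 -0.526  0.035]]
[[ 0.056  0.003  0.03 ]
 [ 0.663  0.059  0.03 ]
 [ 0.635 -0.194  0.03 ]
 [ 0.543 -0.179  0.03 ]
 [ 0.578  0.074  0.03 ]
 [ 0.546 -0.05   0.03 ]]
```

View pics/crops.png

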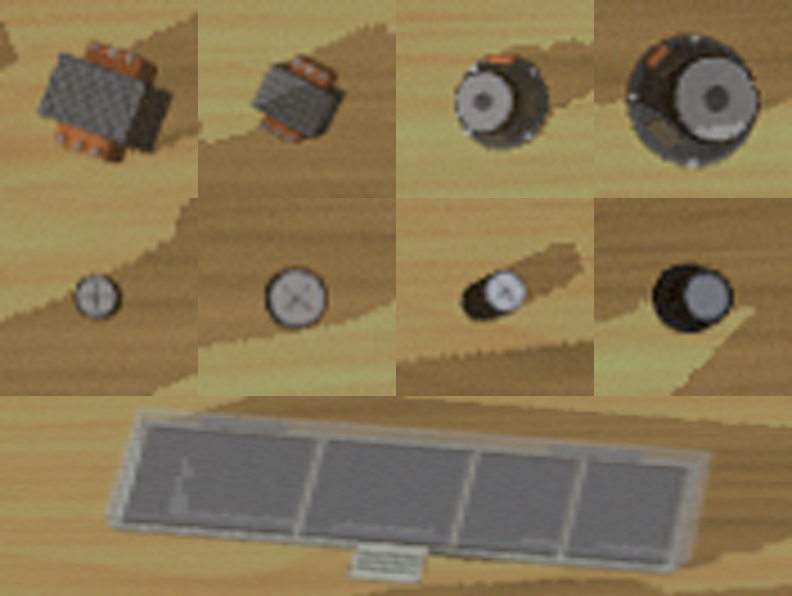

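The crops show slim caps at (234,232) and (401,179), the wide one at (293,237), and a decoy knob at (465,220). The small transformer's core runs roughly sideways. Next I'll refine these by mask and zoom on the tab and case.

```bash
cat >> h.py <<'E'
def goto(x,y,z,yaw=None):
    """tool shifts (units) from the present pose to x,y,z; turn (units) to put tool y at yaw deg"""
    from scipy.spatial.transform import Rotation as R
    s=env.get_state(); q=s["eef_rot"]; M=R.from_quat([q[1],q[2],q[3],q[0]]).as_matrix()
    v=M.T@(np.array([x,y,z])-s["tcp_pos"])/0.1
    cur=np.degrees(np.arctan2(M[1,1],M[0,1])); t=0
    if yaw is not None: t=-((yaw-cur+90)%180-90)/60
    print("tcp",s["tcp_pos"].round(4),"yaw",cur.round(1),"shift",v.round(3),"turn",round(t,3),"t",round(s["clock"],2),"j7",s["joints"][6].round(2))
E
python3 - <<'E'
from h import *
im,K,d,T=cam("top")
hsv=cv2.cvtColor(im,cv2.COLOR_BGR2HSV)
# low-saturation bright discs: caps & speaker magnets
m=((hsv[...,1]<45)&(hsv[...,2]>95)).astype(np.uint8)
n,L,st,ce=cv2.connectedComponentsWithStats(m)
for (x,y,z,nm) in [(234,232,.042,"capA"),(401,179,.042,"capB"),(293,237,.03,"wide"),(122,237,.034,"spk"),(403,229,.042,"spkL")]:
    l=L[y-2:y+3,x-2:x+3].max(); print(nm,st[l],ce[l].round(1),ray([ce[l]],K,d,T,z)[0].round(4))
# small transformer: dark gray, low sat
x0,y0=155,232
c=hsv[y0:y0+46,x0:x0+50]; core=((c[...,1]<60)&(c[...,2]<120)).astype(np.uint8)
cu=((c[...,0]<14)&(c[...,1]>110)).astype(np.uint8)
for nm,mm in(("core",core),("cu",cu)):
    n2,L2,s2,c2=cv2.connectedComponentsWithStats(mm)
    for i in range(1,n2):
        if s2[i,4]>8:
            p=np.argwhere(L2==i)[:,::-1]+[x0,y0]
            print(nm,s2[i,4],c2[i]+[x0,y0],ray([c2[i]+[x0,y0]],K,d,T,.036)[0].round(4),cv2.minAreaRect(ray(p,K,d,T,.038)[:,:2].astype(np.float32)*1000))
sd,K2,d2,T2=cam("side"); 
a=cv2.resize(im[140:200,225:345],(800,400),interpolation=cv2.INTER_CUBIC); cv2.imwrite("pics/caseT.png",a)
b=cv2.resize(sd[130:240,170:275],(572,600),interpolation=cv2.INTER_CUBIC); cv2.imwrite("pics/caseS.png",b)
E
```

```text
capA [229 228   9   8  56] [232.9 231.5] [0.4421 0.0753 0.042 ]
capB [399 173   9   9  62] [402.9 177.3] [ 0.5695 -0.3654  0.042 ]
wide [287 231  12  12 112] [292.7 236.8] [ 0.4252 -0.0761  0.03  ]
spk [116 229  13  15 123] [121.9 236.2] [0.4355 0.3656 0.034 ]
spkL [397 219  17  18 215] [404.8 227.5] [ 0.4405 -0.3617  0.042 ]
core 166 [179.06626506 255.07831325] [0.385  0.2145 0.036 ] ((384.2839660644531, 213.2891387939453), (42.570655822753906, 26.7747745513916), 60.61542892456055)
cu 21 [183.38095238 249.19047619] [0.3997 0.2033 0.036 ] ((400.7787780761719, 203.6172637939453), (25.421598434448242, 7.9249372482299805), 63.054542541503906)
cu 17 [176.88235294 261.35294118] [0.3692 0.2202 0.036 ] ((369.2571105957031, 220.06436157226562), (22.955604553222656, 5.630427360534668), 58.91399383544922)
```

View pics/caseT.png

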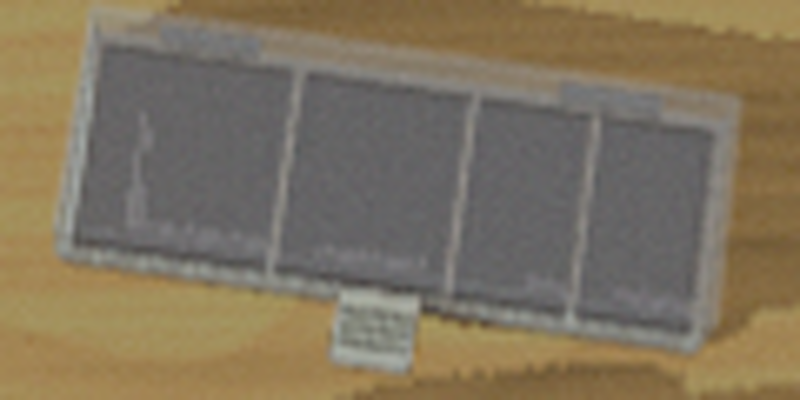

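View pics/caseS.png

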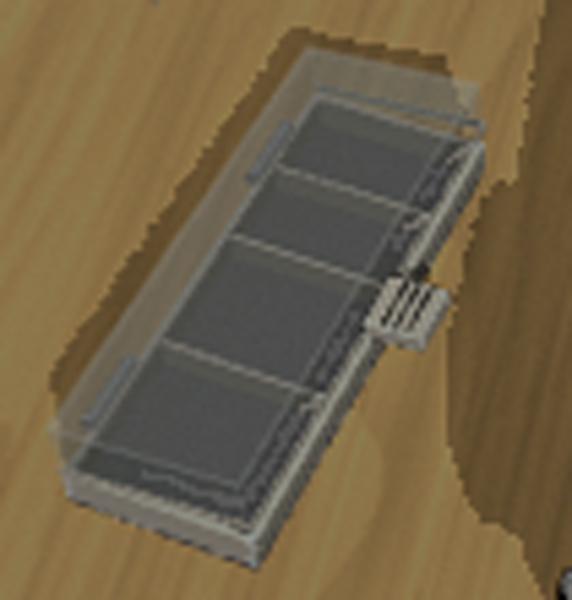

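The case crops show the dividers, the tab at crop (375,330) top and (408,307) side, and the lid apparently shut or only slightly ajar. I'll fit the case pose from the divider ends and triangulate the tab.

Run:
```python
from h import *
im,K,d,T=cam("top"); sd,K2,d2,T2=cam("side")
P=np.array([(300,70),(270,275),(475,97),(450,295),(597,115),(573,320)])/6.667+[225,140]
W=ray(P,K,d,T,.017)[:,:2]; C=np.array([(42,43.5),(-42,43.5),(42,-26.5),(-42,-26.5),(42,-75.5),(-42,-75.5)])/1000
def fit(C,W):
    H=(C-C.mean(0)).T@(W-W.mean(0)); U,_,V=np.linalg.svd(H); R=(U@np.diag([1,np.linalg.det(U@V)])@V).T
    return R,W.mean(0)-R@C.mean(0)
R,t=fit(C,W); a=np.degrees(np.arctan2(R[1,0],R[0,0]))
print("top case",t.round(4),a,"resid mm",((C@R.T+t-W)*1000).round(1).tolist())
P2=np.array([(285,170),(432,215),(235,236),(378,284),(165,342),(322,398)])/[5.448,5.4545]+[170,130]
W2=ray(P2,K2,d2,T2,.017)[:,:2]; C2=np.array([(42,-75.5),(-42,-75.5),(42,-26.5),(-42,-26.5),(42,43.5),(-42,43.5)])/1000
R2,t2=fit(C2,W2); print("side case",t2.round(4),np.degrees(np.arctan2(R2[1,0],R2[0,0])),((C2@R2.T+t2-W2)*1000).round(1).tolist())
p1=np.array([375,330])/6.667+[225,140]; p2=np.array([408,307])/[5.448,5.4545]+[170,130]
for z in(.026,.031,.04,.05,.06): print(z,ray([p1],K,d,T,z)[0,:2].round(4),ray([p2],K2,d2,T2,z)[0,:2].round(4))
print("tab predicted",(R@[-.064,0]+t).round(4))
```

```text
top case [ 0.6054 -0.0608] -9.75886928022343 resid mm [[0.2, -0.6], [-0.5, -0.4], [1.2, -0.4], [-2.6, 1.1], [1.4, -0.6], [0.3, 0.8]]
side case [ 0.6065 -0.0595] -10.455673509233065 [[5.0, -1.9], [-1.5, 1.3], [2.7, -0.6], [-7.0, 1.6], [3.1, -0.7], [-2.2, 0.3]]
0.026 [ 0.5479 -0.0507] [ 0.5488 -0.0619]
0.031 [ 0.5473 -0.0505] [ 0.5478 -0.0578]
0.04 [ 0.5462 -0.0501] [ 0.546  -0.0505]
0.05 [ 0.5449 -0.0496] [ 0.544  -0.0424]
0.06 [ 0.5437 -0.0492] [ 0.542  -0.0343]
tab predicted [ 0.5424 -0.05  ]
```

```bash
python3 -c "
from h import *
goto(.5425,-.05,.12,80.5)"
```

```text
tcp [0.1524 0.6575 0.2311] yaw 76.9 shift [-5.398 -6.01   1.113] turn -0.059 t 0.35 j7 -0.08
```

```bash
python3 -m handwheel '[[-0.36,-0.4,0,0,1],[-0.36,-0.4,0,0,1],[-0.36,-0.4,0,0,1],[-0.36,-0.4,0,0,1],[-0.36,-0.4,0,0,1],[-0.36,-0.4,0,0,1],[-0.36,-0.4,0,0,1],[-0.36,-0.4,0,0,1],[-0.36,-0.4,0,0,1],[-0.36,-0.4,0,0,1],[-0.36,-0.4,0,0,1],[-0.36,-0.4,0,0,1]]' 25; python3 -c "
from h import *
goto(.5425,-.05,.12,80.5)"
```

```text
clock: 1.85
tcp_pos: [0.4656, 0.0909, 0.2317]
eef_rot: [0.0, 0.114, 0.994, 0.0]
ft_force: [0.9, -0.1, 0.0]
width: 0.0854
gripper_force: 0.0
tcp [0.4656 0.0909 0.2317] yaw 77.0 shift [-1.066 -1.2    1.117] turn -0.059 t 1.85 j7 1.09
```

```bash
python3 -m handwheel '[[-0.36,-0.4,0.3,0,1],[-0.36,-0.4,0.3,0,1],[-0.36,-0.4,0.3,0,1],[0,0,0,-0.06,1],[0,0,0,0,1]]'
python3 - <<'E'
from h import *
goto(.5425,-.05,.013,80.5)
im,K,d,T=cam("wrist"); cv2.imwrite("pics/w1.png",im); print(T.round(3),K,d)
Ti=np.linalg.inv(T)
p,_=cv2.projectPoints(np.array([[.5425,-.05,.031],[.5425,-.05,.04]]),cv2.Rodrigues(Ti[:3,:3])[0],Ti[:3,3],K,d); print(p.reshape(-1,2).round(0))
E
```

```text
clock: 2.48
tcp_pos: [0.5429, -0.0494, 0.1409]
eef_rot: [-0.0, 0.083, 0.997, -0.0]
ft_force: [1.0, 0.1, 0.2]
width: 0.0857
gripper_force: 0.0
tcp [ 0.5429 -0.0494  0.1409] yaw 80.5 shift [ 0.002 -0.006  1.279] turn -0.001 t 2.48 j7 1.59
[[ 0.165  0.94   0.298  0.466]
 [ 0.986 -0.157 -0.05  -0.037]
 [-0.001  0.302 -0.953  0.284]
 [ 0.     0.     0.     1.   ]] [[271.2714276    0.         254.41888525]
 [  0.         271.2714276  188.42681693]
 [  0.           0.           1.        ]] [-0.04856529  0.          0.          0.          0.        ]
[[255. 186.]
 [255. 188.]]
```

View pics/w1.png

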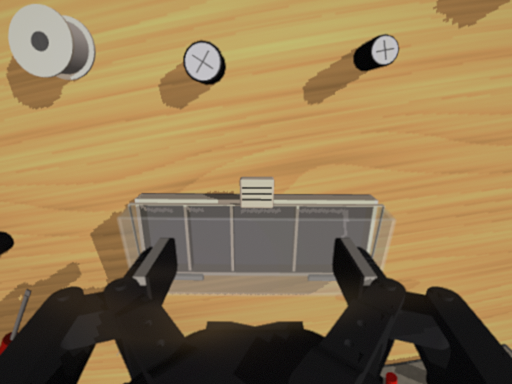

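The wrist view shows the tab at (257,190), aligned with the fingers, and about 3 mm further out than predicted. I'll descend and pinch.

```bash
python3 -m handwheel '[[-0.03,0.01,0.3,0,0.6],[0,0,0.4,0,0.2],[0,0,0.4,0,0.2],[0,0,0.18,0,0.2],[0,0,0,0,0.2],[0,0,0,0,-0.5],[0,0,0,0,-0.5],[0,0,0,0,-0.5]]' 25; python3 -c "
from h import *
goto(.5425,-.05,.013,80.5)"
```

```text
clock: 3.52
tcp_pos: [0.5472, -0.0483, 0.0144]
eef_rot: [0.001, 0.083, 0.997, 0.0]
ft_force: [1.5, 0.4, 1.5]
width: 0.0312
gripper_force: 29.5
tcp [ 0.5472 -0.0483  0.0144] yaw 80.5 shift [ 0.043 -0.024  0.014] turn 0.001 t 3.52 j7 1.69
```

```bash
python3 -m handwheel '[[-0.027,0,-0.19,0,-0.5],[-0.06,0,-0.18,0,-0.5],[-0.09,0,-0.17,0,-0.5],[-0.12,0,-0.15,0,-0.5],[-0.14,0,-0.13,0,-0.5],[-0.16,0,-0.1,0,-0.5],[-0.18,0,-0.07,0,-0.5],[-0.19,0,-0.04,0,-0.5],[0,0,0,0,-0.5]]' 30
```

```text
clock: 4.65
tcp_pos: [0.6409, -0.0647, 0.1155]
eef_rot: [-0.001, 0.082, 0.997, -0.0]
ft_force: [-0.1, -0.2, -4.9]
width: 0.0311
gripper_force: 32.1
```

Run:
```python
from h import *
goto(.5425,-.05,.013,80.5)
im,K,d,T=cam("side"); im2=cam("top")[0]; cv2.imwrite("pics/lid1.png",np.hstack([cv2.resize(im[80:250,150:320],(400,400)),cv2.resize(im2[90:210,220:340],(400,400))]))
```

```text
tcp [ 0.6409 -0.0647  0.1155] yaw 80.5 shift [ 0.993 -0.016  1.026] turn 0.001 t 4.65 j7 1.65
```

View pics/lid1.png

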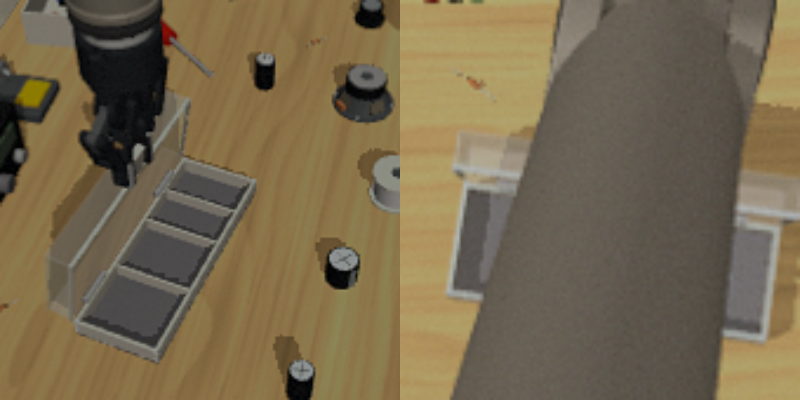

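The lid is swinging with the gripper and stands near 80°, still held. I'll finish the arc.

```bash
python3 -m handwheel '[[-0.19,0,-0.01,0,-0.5],[-0.19,0,0.02,0,-0.5],[-0.18,0,0.055,0,-0.5],[-0.165,0,0.085,0,-0.5],[0,0,0,0,-0.5],[0,0,0,0,-0.5]]'
python3 - <<'E'
from h import *
goto(.5425,-.05,.013,80.5); print(env.get_state()["ft_force"])
E
```

```text
clock: 5.5
tcp_pos: [0.712, -0.077, 0.1013]
eef_rot: [-0.0, 0.083, 0.997, -0.0]
ft_force: [-1.5, -4.8, -3.6]
width: 0.0313
gripper_force: 31.2
tcp [ 0.712  -0.077   0.1013] yaw 80.5 shift [ 1.715 -0.012  0.884] turn 0.0 t 5.5 j7 1.66
[-1.50101984 -4.77869923 -3.55199278]
```

```bash
python3 -m handwheel '[[0,0,0,0,0.2],[0,0,0,0,0.2],[0,0,-0.3,0,0.2],[0,0,-0.5,0,0.2],[0.3,0,-0.4,0,0.2],[0.5,0,0,0,0.4],[0.5,0.2,0,0,0.4],[0.5,0.2,0,0,0.4],[0,0,0,0,0.4]]' 40
python3 - <<'E'
from h import *
goto(.3848,.2125,.10,61)
im,K,d,T=cam("side"); im2=cam("top")[0]; cv2.imwrite("pics/lid2.png",np.hstack([cv2.resize(im[80:250,130:300],(400,400)),cv2.resize(im2[90:210,220:340],(400,400))]))
E
```

```text
clock: 6.62
tcp_pos: [0.5392, -0.0041, 0.2217]
eef_rot: [-0.001, 0.08, 0.997, 0.001]
ft_force: [0.5, 1.1, -1.1]
width: 0.06
gripper_force: 0.0
tcp [ 0.5392 -0.0041  0.2217] yaw 80.8 shift [1.869 1.888 1.225] turn 0.33 t 6.62 j7 1.45
```

View pics/lid2.png

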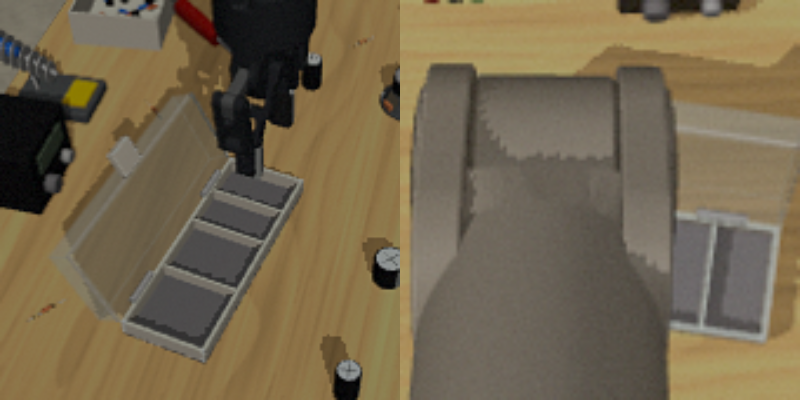

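The lid is open wide, past vertical. Next is the transformer.

```bash
python3 -m handwheel '[[0.37,0.38,0,0,0.6],[0.37,0.38,0,0,0.6],[0.37,0.38,0.2,0,0.6],[0.37,0.38,0.3,0,0.6],[0.37,0.37,0.2,0,0.6],[0,0,0,0.16,0.6],[0,0,0,0.17,0.6],[0,0,0,0,0.6]]'
python3 - <<'E'
from h import *
goto(.3848,.2125,.015,61)
# case pose from the open top view
im,K,d,T=cam("top"); cv2.imwrite("pics/t2.png",im)
im,K,d,T=cam("wrist"); 
t=cam("top")[0]
cv2.imwrite("pics/tw.png",np.hstack([cv2.resize(t[100:200,220:345],(500,400),interpolation=cv2.INTER_CUBIC),cv2.resize(im,(300,225)).repeat(1,0) if 0 else cv2.copyMakeBorder(cv2.resize(im,(300,225)),0,175,0,0,cv2.BORDER_CONSTANT)]))
E
```

```text
clock: 7.72
tcp_pos: [0.3921, 0.21, 0.1516]
eef_rot: [0.001, 0.252, 0.968, 0.0]
ft_force: [0.5, 0.6, -0.1]
width: 0.0683
gripper_force: 0.0
tcp [0.3921 0.21   0.1516] yaw 60.8 shift [ 0.078 -0.016  1.366] turn -0.004 t 7.72 j7 0.53
```

View pics/tw.png

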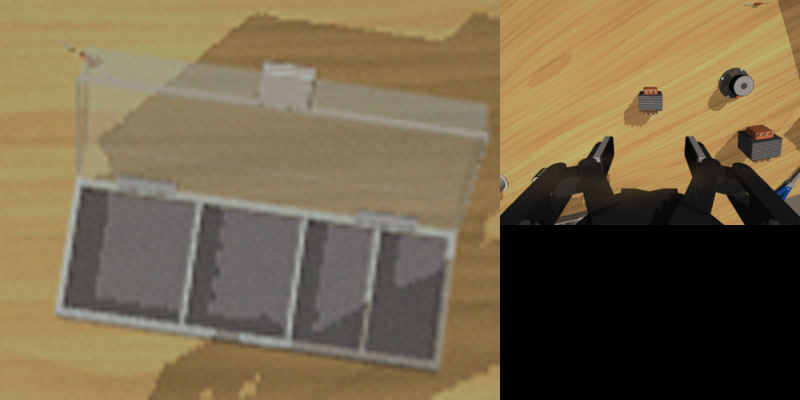

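The open-case view gives rim corners at (80,183), (455,232), (438,366) and (57,316) in the crop. The wrist view shows the transformer centred and square to the fingers.

```bash
python3 -m handwheel '[[0.06,-0.015,0.4,0,0.6],[0.015,0,0.45,0,0.6],[0,0,0.4,0,0.6],[0,0,0.11,0,0.6],[0,0,0,0,0.6],[0,0,0,0,-0.4],[0,0,0,0,-0.4],[0,0,0,0,-0.4],[0,0,0,0,-0.4]]' 40
python3 - <<'E'
from h import *
goto(.3848,.2125,.015,61)
_,K,d,T=cam("top")
P=np.array([(80,183),(455,232),(438,366),(57,316)])/4+[220,100]
W=ray(P,K,d,T,.02)[:,:2]; C=np.array([(46,127),(46,-127),(-46,-127),(-46,127)])/1000
H=(C-C.mean(0)).T@(W-W.mean(0)); U,_,V=np.linalg.svd(H); R=(U@np.diag([1,np.linalg.det(U@V)])@V).T; t=W.mean(0)
print(t,np.degrees(np.arctan2(R[1,0],R[0,0])),((C@R.T+t-W)*1000).round(1).tolist())
for y in(.084,.0085,-.051,-.1): print(y,(R@[0,y]+t).round(4))
E
```

```text
clock: 9.0
tcp_pos: [0.3847, 0.2131, 0.0169]
eef_rot: [0.001, 0.252, 0.968, 0.002]
ft_force: [0.4, 0.3, 6.8]
width: 0.0393
gripper_force: 40.2
tcp [0.3847 0.2131 0.0169] yaw 60.8 shift [-0.004 -0.005  0.019] turn -0.004 t 9.0 j7 0.66
[ 0.60424779 -0.0606468 ] -9.222275051604553 [[1.5, 2.6], [0.5, -1.3], [-1.7, -2.0], [-0.4, 0.7]]
0.084 [0.6177 0.0223]
0.0085 [ 0.6056 -0.0523]
-0.051 [ 0.5961 -0.111 ]
-0.1 [ 0.5882 -0.1594]
```

```bash
python3 -m handwheel '[[0,0,-0.3,0,-0.4],[0,0,-0.45,0,-0.4],[0,0,0,-0.16,-0.4],[0,0,0,-0.17,-0.4],[0,0,0,0,-0.4]]'; python3 -c "
from h import *
goto(.6056,-.0523,.09,80.6)"
```

```text
clock: 9.68
tcp_pos: [0.3833, 0.2121, 0.0911]
eef_rot: [0.0, 0.083, 0.997, 0.001]
ft_force: [0.0, -0.4, -1.8]
width: 0.0391
gripper_force: 42.2
tcp [0.3833 0.2121 0.0911] yaw 80.5 shift [-2.63  -2.239  0.009] turn -0.002 t 9.68 j7 0.89
```

```bash
python3 -m handwheel '[[-0.32,-0.28,0,0,-0.4],[-0.33,-0.28,0,0,-0.4],[-0.33,-0.28,0,0,-0.4],[-0.33,-0.28,0,0,-0.4],[-0.33,-0.28,0,0,-0.4],[-0.33,-0.28,0,0,-0.4],[-0.33,-0.28,0,0,-0.4],[-0.33,-0.28,0,0,-0.4],[0,0,0,0,-0.4]]'; python3 -c "
from h import *
goto(.6056,-.0523,.0215,80.6)"
```

```text
clock: 10.8
tcp_pos: [0.6075, -0.0564, 0.0907]
eef_rot: [0.001, 0.087, 0.996, -0.001]
ft_force: [-0.2, 1.1, -2.4]
width: 0.0394
gripper_force: 42.1
tcp [ 0.6075 -0.0564  0.0907] yaw 80.0 shift [0.028 0.038 0.692] turn -0.009 t 10.8 j7 1.57
```

```bash
python3 -m handwheel '[[0.025,0.035,0.3,0,-0.4],[0,0,0.25,0,-0.4],[0,0,0.14,0,-0.4],[0,0,0,0,-0.4],[0,0,0,0,0.25],[0,0,0,0,0.25],[0,0,-0.3,0,0.25],[0,0,-0.4,0,0.25],[0,0,-0.1,0,0.25]]'; python3 -c "
from h import *
goto(.4355,.3656,.10,80)"
```

```text
clock: 11.92
tcp_pos: [0.606, -0.0485, 0.1044]
eef_rot: [0.003, 0.083, 0.997, 0.0]
ft_force: [-0.2, -0.1, -0.7]
width: 0.0533
gripper_force: 0.0
tcp [ 0.606  -0.0485  0.1044] yaw 80.5 shift [2.364 3.803 0.036] turn 0.009 t 11.93 j7 1.56
```

```bash
python3 -m handwheel '[[0.23,0.38,0,0,0.25],[0.236,0.38,0,0,0.25],[0.236,0.38,0,0,0.25],[0.236,0.38,0,0,0.4],[0.236,0.38,0,0,0.4],[0.236,0.38,0,0,0.4],[0.236,0.38,0,0,0.4],[0.236,0.38,0,0,0.4],[0.236,0.38,0,0,0.4],[0.236,0.38,0,0,0.4],[0,0,0,0,0.4]]'
python3 - <<'E'
from h import *
goto(.4355,.3656,.016,80)
im=cam("wrist")[0]; t=cam("top")[0]
cv2.imwrite("pics/tw2.png",np.hstack([cv2.resize(t[100:200,220:345],(400,320),interpolation=cv2.INTER_CUBIC),cv2.resize(im,(400,320))]))
E
```

```text
clock: 13.3
tcp_pos: [0.4316, 0.3696, 0.1009]
eef_rot: [-0.001, 0.079, 0.997, 0.001]
ft_force: [-0.3, -1.3, -0.5]
width: 0.06
gripper_force: 0.0
tcp [0.4316 0.3696 0.1009] yaw 80.9 shift [-0.046 -0.035  0.849] turn 0.016 t 13.3 j7 0.74
```

View pics/tw2.png

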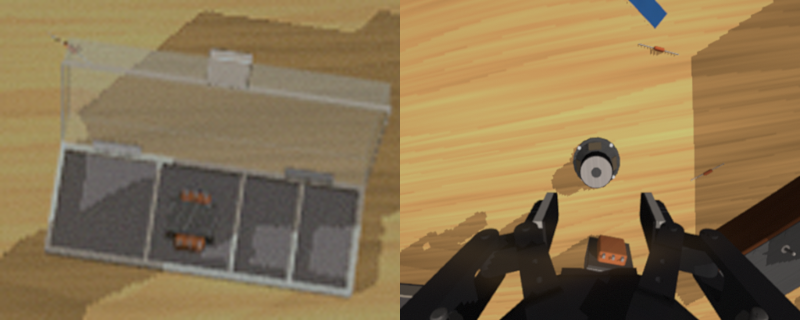

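Transformer sits centred in its compartment. The speaker is in view, so I'll grasp it by the magnet.

```bash
python3 -m handwheel '[[-0.045,-0.035,0.3,0,0.2],[0,0,0.35,0,0.2],[0,0,0.18,0,0.2],[0,0,0,0,0.2],[0,0,0,0,-0.5],[0,0,0,0,-0.5],[0,0,0,0,-0.5],[0,0,0,0,-0.5]]' 40; python3 -c "
from h import *
goto(.6177,.0223,.09,80.6)"
```

```text
clock: 14.4
tcp_pos: [0.4391, 0.3616, 0.0196]
eef_rot: [0.001, 0.083, 0.997, 0.001]
ft_force: [-0.0, -1.2, 7.5]
width: 0.0341
gripper_force: 40.6
tcp [0.4391 0.3616 0.0196] yaw 80.5 shift [-2.321 -3.051 -0.706] turn -0.001 t 14.4 j7 0.79
```

```bash
python3 -m handwheel '[[0,0,-0.2,0,-0.5],[0,0,-0.3,0,-0.5],[0,0,-0.22,0,-0.5],[0,0,0,0,-0.5]]'
python3 - <<'E'
from h import *
goto(.6177,.0223,.09,80.6); print(env.get_state()["width"],env.get_state()["gripper_force"])
im=cam("wrist")[0]; s=cam("side")[0]
cv2.imwrite("pics/tw3.png",np.hstack([im[130:,100:430],cv2.resize(s[254:,150:400],(488,254))]))
E
```

```text
clock: 14.9
tcp_pos: [0.4389, 0.362, 0.0919]
eef_rot: [0.001, 0.082, 0.997, 0.001]
ft_force: [0.4, 0.9, -1.1]
width: 0.0343
gripper_force: 40.1
tcp [0.4389 0.362  0.0919] yaw 80.6 shift [-2.321 -3.057  0.014] turn -0.001 t 14.9 j7 0.76
0.0342831533812235 40.12487053871155
```

View pics/tw3.png

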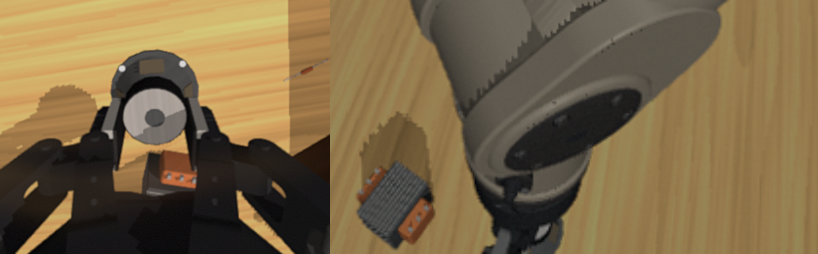

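Run:
```python
from h import *
im,K,d,T=cam("wrist"); s=env.get_state(); z=s["tcp_pos"][2]+.0144
hsv=cv2.cvtColor(im,cv2.COLOR_BGR2HSV); m=np.zeros(im.shape[:2],np.uint8); m[215:282,215:300]=((hsv[...,1]<40)&(hsv[...,2]>110))[215:282,215:300]
n,L,st,ce=cv2.connectedComponentsWithStats(m); i=1+st[1:,4].argmax(); print(st[i],ce[i])
c=[st[i,0]+st[i,2]/2,st[i,1]+st[i,3]/2]
p=ray([c,[c[0]-st[i,2]/2,c[1]],[c[0]+st[i,2]/2,c[1]]],K,d,T,z); print(p.round(4),"tcp",s["tcp_pos"].round(4))
```

```text
[ 223  219   62   55 2372] [253.90303541 245.32883642]
[[0.4336 0.3606 0.1038]
 [0.4309 0.3442 0.1038]
 [0.4363 0.377  0.1038]] tcp [0.4374 0.3606 0.0894]
```

```bash
python3 -m handwheel '[[-0.26,-0.34,0,0,-0.5],[-0.262,-0.34,0,0,-0.5],[-0.262,-0.34,0,0,-0.5],[-0.262,-0.34,0,0,-0.5],[-0.262,-0.34,0,0,-0.5],[-0.262,-0.34,0,0,-0.5],[-0.262,-0.34,0,0,-0.5],[-0.262,-0.34,0,0,-0.5],[-0.262,-0.34,0,0,-0.5],[0,0,0,0,-0.5],[0,0,0,0,-0.5]]'; python3 -c "
from h import *
goto(.6215,.0235,.0225,80.6)"
```

```text
clock: 16.42
tcp_pos: [0.6193, 0.021, 0.089]
eef_rot: [-0.001, 0.082, 0.997, 0.0]
ft_force: [-0.4, -0.3, -1.3]
width: 0.0343
gripper_force: 40.2
tcp [0.6193 0.021  0.089 ] yaw 80.5 shift [-0.02   0.028  0.665] turn -0.001 t 16.43 j7 1.45
```

```bash
python3 -m handwheel '[[-0.02,0.025,0.25,0,-0.5],[0,0,0.25,0,-0.5],[0,0,0.155,0,-0.5],[0,0,0,0,-0.5],[0,0,0,0,0.1],[0,0,0,0,0.1],[0,0,-0.3,0,0.1],[0,0,-0.4,0,0.1],[0,0,0,0,0.1]]'; python3 -c "
from h import *
goto(.4421,.0753,.1,80.6)"
```

```text
clock: 17.55
tcp_pos: [0.6254, 0.0225, 0.0987]
eef_rot: [0.004, 0.083, 0.997, 0.001]
ft_force: [-0.2, -0.0, -0.0]
width: 0.0468
gripper_force: 0.0
tcp [0.6254 0.0225 0.0987] yaw 80.5 shift [ 1.895  0.219 -0.025] turn -0.001 t 17.55 j7 1.44
```

```bash
python3 -m handwheel '[[0.37,0.044,0,0,0.1],[0.38,0.044,0,0,0.1],[0.38,0.044,0,0,0.1],[0.38,0.044,0,0,0.1],[0.38,0.044,0,0,0.1],[0,0,0,0,0.1],[0,0,0,0,0.1]]'
python3 - <<'E'
from h import *
goto(.4421,.0753,.018,80.6)
im,K,d,T=cam("wrist"); t=cam("top")[0]
cv2.imwrite("pics/tw4.png",np.hstack([cv2.resize(t[100:200,220:345],(400,320),interpolation=cv2.INTER_CUBIC),cv2.resize(im,(400,320))]))
E
```

```text
clock: 18.42
tcp_pos: [0.4406, 0.0754, 0.095]
eef_rot: [0.001, 0.082, 0.997, 0.0]
ft_force: [0.3, -1.0, -0.2]
width: 0.0467
gripper_force: 0.0
tcp [0.4406 0.0754 0.095 ] yaw 80.6 shift [-0.014  0.001  0.77 ] turn -0.001 t 18.43 j7 1.24
```

View pics/tw4.png

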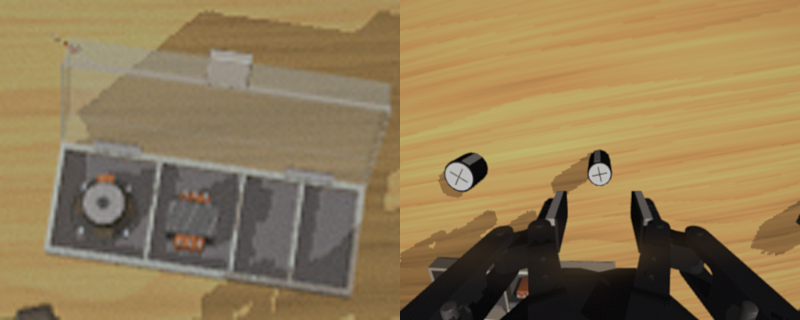

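Speaker is flat and centred, and cap A sits centred between the fingers.

```bash
python3 -m handwheel '[[0.01,0,0.3,0,0.1],[0,0,0.3,0,0.1],[0,0,0.17,0,0.1],[0,0,0,0,0.1],[0,0,0,0,-0.8],[0,0,0,0,-0.8],[0,0,0,0,-0.8],[0,0,0,0,-0.8],[0,0,-0.3,0,-0.8],[0,0,-0.42,0,-0.8],[0,0,0,0,-0.8]]' 35; python3 -c "
from h import *
goto(.5961,-.111,.09,80.6)"
```

```text
clock: 19.9
tcp_pos: [0.4407, 0.0762, 0.0922]
eef_rot: [0.003, 0.082, 0.997, 0.001]
ft_force: [-0.2, -0.2, -0.2]
width: 0.0235
gripper_force: 34.4
tcp [0.4407 0.0762 0.0922] yaw 80.6 shift [-1.84  -1.592  0.026] turn -0.001 t 19.9 j7 1.25
```

```bash
python3 -m handwheel '[[-0.3,-0.26,0,0,-0.8],[-0.308,-0.266,0,0,-0.8],[-0.308,-0.266,0,0,-0.8],[-0.308,-0.266,0,0,-0.8],[-0.308,-0.266,0,0,-0.8],[-0.308,-0.266,0,0,-0.8],[0,0,0,0,-0.8],[0,0,0,0,-0.8]]'; python3 -c "
from h import *
goto(.5961,-.111,.023,80.6)"
```

```text
clock: 20.9
tcp_pos: [0.5931, -0.1108, 0.0886]
eef_rot: [-0.001, 0.082, 0.997, 0.0]
ft_force: [-1.3, 0.8, 0.0]
width: 0.0234
gripper_force: 34.5
tcp [ 0.5931 -0.1108  0.0886] yaw 80.6 shift [-0.031  0.002  0.656] turn -0.001 t 20.9 j7 1.68
```

```bash
python3 -m handwheel '[[-0.03,0,0.25,0,-0.8],[0,0,0.25,0,-0.8],[0,0,0.15,0,-0.8],[0,0,0,0,-0.8],[0,0,0,0,-0.1],[0,0,0,0,-0.1],[0,0,-0.3,0,-0.1],[0,0,-0.42,0,-0.1],[0,0,0,0,-0.1]]'; python3 -c "
from h import *
goto(.5695,-.3654,.1,80.6)"
```

```text
clock: 22.02
tcp_pos: [0.6, -0.1127, 0.1009]
eef_rot: [0.004, 0.083, 0.997, 0.0]
ft_force: [0.7, 0.7, -0.7]
width: 0.0382
gripper_force: 0.0
tcp [ 0.6    -0.1127  0.1009] yaw 80.5 shift [-0.115 -2.543  0.007] turn -0.001 t 22.02 j7 1.68
```

```bash
python3 -m handwheel '[[-0.02,-0.42,0,0,0.1],[-0.02,-0.425,0,0,0.1],[-0.02,-0.425,0,0,0.1],[-0.02,-0.425,0,0,0.1],[-0.02,-0.425,0,0,0.1],[-0.02,-0.425,0,0,0.1],[0,0,0,0,0.1],[0,0,0,0,0.1]]'
python3 - <<'E'
from h import *
goto(.5695,-.3654,.018,80.6)
im,K,d,T=cam("wrist"); t=cam("top")[0]
hsv=cv2.cvtColor(im,cv2.COLOR_BGR2HSV); m=((hsv[...,1]<40)&(hsv[...,2]>130)).astype(np.uint8); m[:140]=0; m[260:]=0; m[:,:200]=0; m[:,310:]=0
n,L,st,ce=cv2.connectedComponentsWithStats(m)
for i in range(1,n):
    if st[i,4]>60: print(st[i],ce[i],ray([ce[i]],K,d,T,.042)[0].round(4))
cv2.imwrite("pics/tw5.png",np.hstack([cv2.resize(t[100:200,220:345],(400,320),interpolation=cv2.INTER_CUBIC),cv2.resize(im,(400,320))]))
E
```

```text
clock: 23.02
tcp_pos: [0.5671, -0.3642, 0.0962]
eef_rot: [-0.0, 0.082, 0.997, 0.001]
ft_force: [0.7, -0.2, -0.2]
width: 0.0466
gripper_force: 0.0
tcp [ 0.5671 -0.3642  0.0962] yaw 80.5 shift [-0.026 -0.009  0.782] turn -0.001 t 23.02 j7 2.08
[241 197  27  26 539] [253.97773655 209.4471243 ] [ 0.5692 -0.3657  0.042 ]
```

View pics/tw5.png

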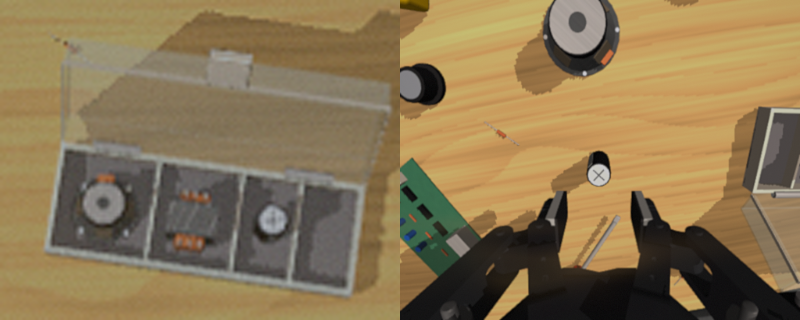

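Cap A stands in its compartment, and cap B is confirmed at (0.569, -0.366).

```bash
python3 -m handwheel '[[-0.01,-0.01,0.3,0,0.1],[0,0,0.3,0,0.1],[0,0,0.18,0,0.1],[0,0,0,0,0.1],[0,0,0,0,-0.8],[0,0,0,0,-0.8],[0,0,0,0,-0.8],[0,0,0,0,-0.8],[0,0,-0.3,0,-0.8],[0,0,-0.42,0,-0.8],[0,0,0,0,-0.8]]' 35; python3 -c "
from h import *
goto(.5882,-.1594,.09,80.6)"
```

```text
clock: 24.5
tcp_pos: [0.57, -0.3678, 0.0946]
eef_rot: [0.003, 0.083, 0.997, -0.001]
ft_force: [0.8, -0.4, -0.2]
width: 0.0239
gripper_force: 34.4
tcp [ 0.57   -0.3678  0.0946] yaw 80.5 shift [0.164 2.086 0.04 ] turn -0.001 t 24.5 j7 2.09
```

```bash
python3 -m handwheel '[[0.03,0.41,0,0,-0.8],[0.03,0.418,0,0,-0.8],[0.03,0.418,0,0,-0.8],[0.03,0.418,0,0,-0.8],[0.03,0.418,0,0,-0.8],[0,0,0,0,-0.8],[0,0,0,0,-0.8]]'; python3 -c "
from h import *
goto(.5895,-.1594,.024,80.6)"
```

```text
clock: 25.38
tcp_pos: [0.5869, -0.1588, 0.0903]
eef_rot: [-0.0, 0.082, 0.997, -0.0]
ft_force: [0.6, -0.8, -0.6]
width: 0.0236
gripper_force: 34.5
tcp [ 0.5869 -0.1588  0.0903] yaw 80.5 shift [-0.028 -0.001  0.663] turn -0.001 t 25.38 j7 1.77
```

```bash
python3 -m handwheel '[[-0.025,0,0.25,0,-0.8],[0,0,0.25,0,-0.8],[0,0,0.16,0,-0.8],[0,0,0,0,-0.8],[0,0,0,0,-0.1],[0,0,0,0,-0.1],[0,0,-0.3,0,-0.1],[0,0,-0.45,0,0.2],[0.3,0,-0.5,0,0.2],[0.3,0,-0.3,0,0.2],[0.5,0,0,0,0.2],[0.5,0,0,0,0.2]]'
python3 - <<'E'
from h import *
goto(.712,-.077,.22,80.6)
t=cam("top")[0]; s=cam("side")[0]
cv2.imwrite("pics/tw6.png",np.hstack([cv2.resize(t[100:200,220:345],(400,320),interpolation=cv2.INTER_CUBIC),cv2.resize(s[100:250,140:315],(400,320),interpolation=cv2.INTER_CUBIC)]))
E
```

```text
clock: 26.88
tcp_pos: [0.4311, -0.1323, 0.1806]
eef_rot: [0.001, 0.082, 0.997, 0.0]
ft_force: [0.1, 0.3, 0.9]
width: 0.0511
gripper_force: 0.0
tcp [ 0.4311 -0.1323  0.1806] yaw 80.6 shift [-2.681  1.007 -0.388] turn -0.001 t 26.88 j7 1.66
```

View pics/tw6.png

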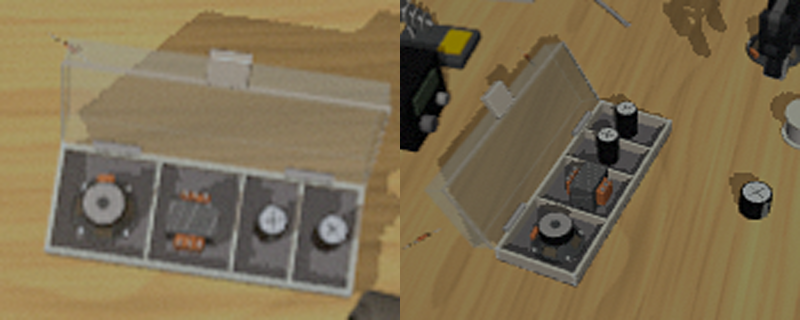

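All four parts stand upright in their compartments. I'll re-grip the tab where I released it.

```bash
python3 -m handwheel '[[0,0,-0.39,0,0.2],[-0.38,0.14,0,0,0.2],[-0.383,0.144,0,0,0.2],[-0.383,0.144,0,0,0.2],[-0.383,0.144,0,0,0.2],[-0.383,0.144,0,0,0.2],[-0.383,0.144,0,0,0.2],[-0.383,0.144,0,0,0.2],[0,0,0,0,0.2],[0,0,0,0,0.2]]' 25; python3 -c "
from h import *
goto(.712,-.077,.1013,80.5)"
```

```text
clock: 28.22
tcp_pos: [0.7123, -0.0779, 0.2186]
eef_rot: [-0.0, 0.083, 0.997, -0.0]
ft_force: [-0.4, 0.4, -0.3]
width: 0.0516
gripper_force: 0.0
tcp [ 0.7123 -0.0779  0.2186] yaw 80.5 shift [0.004 0.009 1.173] turn 0.0 t 28.23 j7 1.58
```

```bash
python3 -m handwheel '[[0,0.01,0.4,0,0.2],[0,0,0.4,0,0.2],[0,0,0.35,0,0.2],[0,0,0,0,0.2],[0,0,0,0,-0.5],[0,0,0,0,-0.5],[0,0,0,0,-0.5]]' 30; python3 -c "
from h import *
goto(.5472,-.0483,.0144,80.5)"
```

```text
clock: 29.1
tcp_pos: [0.7141, -0.0774, 0.1059]
eef_rot: [0.002, 0.083, 0.997, -0.0]
ft_force: [1.4, -1.7, 3.0]
width: 0.0313
gripper_force: 33.2
tcp [ 0.7141 -0.0774  0.1059] yaw 80.5 shift [1.697 0.012 0.909] turn 0.0 t 29.1 j7 1.61
```

Gripped at 31 mm. Now the reverse arc.

```bash
python3 -m handwheel '[[0.165,0,-0.085,0,-0.5],[0.18,0,-0.055,0,-0.5],[0.19,0,-0.02,0,-0.5],[0.19,0,0.01,0,-0.5],[0.19,0,0.04,0,-0.5],[0.18,0,0.07,0,-0.5],[0.16,0,0.1,0,-0.5],[0.14,0,0.13,0,-0.5],[0.12,0,0.15,0,-0.5],[0.09,0,0.17,0,-0.5],[0,0,0,0,-0.5]]'; python3 -c "
from h import *
goto(.5472,-.0483,.0144,80.5)"
```

```text
clock: 30.48
tcp_pos: [0.5525, -0.0492, 0.0525]
eef_rot: [-0.002, 0.082, 0.997, 0.0]
ft_force: [-6.9, 2.0, 4.0]
width: 0.0315
gripper_force: 42.7
tcp [ 0.5525 -0.0492  0.0525] yaw 80.6 shift [0.052 0.    0.381] turn 0.001 t 30.48 j7 1.6
```

```bash
python3 -m handwheel '[[0.03,0,0.18,0,-0.5],[0.02,0,0.15,0,-0.5],[0,0,0.04,0,-0.5],[0,0,0,0,-0.5]]'; python3 -m handwheel '[[0,0,0.04,0,-0.5],[0,0,0,0,-0.5]]'
```

```text
clock: 30.98
tcp_pos: [0.5451, -0.048, 0.0149]
eef_rot: [-0.005, 0.082, 0.997, 0.001]
ft_force: [-11.0, 3.8, 3.6]
width: 0.0312
gripper_force: 44.6
clock: 31.22
tcp_pos: [0.545, -0.048, 0.011]
eef_rot: [-0.005, 0.082, 0.997, 0.001]
ft_force: [-11.2, 3.0, 3.7]
width: 0.0313
gripper_force: 44.8
```

```bash
python3 -m handwheel '[[0.02,0,0.03,0,-0.5],[0,0,0,0,-0.5]]';  python3 -m handwheel '[[0,0,0.04,0,-0.5],[0,0,0,0,-0.5]]'; python3 -m handwheel '[[0,0,0.03,0,-0.5],[0,0,0,0,-0.5]]'
```

```text
clock: 31.48
tcp_pos: [0.545, -0.0479, 0.0086]
eef_rot: [-0.003, 0.082, 0.997, 0.001]
ft_force: [-8.3, 2.3, 3.0]
width: 0.0312
gripper_force: 44.8
clock: 31.72
tcp_pos: [0.5453, -0.0479, 0.0062]
eef_rot: [-0.003, 0.082, 0.997, 0.001]
ft_force: [-13.0, 1.4, 20.8]
width: 0.0309
gripper_force: 47.0
clock: 31.98
tcp_pos: [0.546, -0.048, 0.0049]
eef_rot: [-0.002, 0.082, 0.997, 0.001]
ft_force: [-16.8, 2.7, 39.8]
width: 0.0314
gripper_force: 50.1
```

The force rose steeply, so the lid is on its stop. I'll release, retreat and check.

```bash
python3 -m handwheel '[[0,0,-0.02,0,-0.5],[0,0,0,0,0.2],[0,0,0,0,0.2],[0,0,-0.3,0,0.2],[0.2,0,-0.5,0,0.2],[0.4,0,-0.4,0,0.2],[0.2,0.4,-0.3,0,0.2],[0,0.5,0,0,0.2],[0,0.5,0,0,0.2],[0,0.5,0,0,0.2],[0,0.5,0,0,0.2],[0,0.5,0,0,0.2]]'
python3 - <<'E'
from h import *
t=cam("top")[0]; s=cam("side")[0]; cv2.imwrite("pics/top9.png",t); cv2.imwrite("pics/side9.png",s)
cv2.imwrite("pics/fin.png",np.hstack([cv2.resize(t[130:210,225:335],(400,320),interpolation=cv2.INTER_CUBIC),cv2.resize(s[120:250,165:295],(400,320),interpolation=cv2.INTER_CUBIC)]))
E
```

```text
clock: 33.48
tcp_pos: [0.5178, 0.2524, 0.1543]
eef_rot: [0.001, 0.082, 0.997, 0.001]
ft_force: [1.1, -0.5, 0.2]
width: 0.051
gripper_force: 0.0
```

View pics/fin.png

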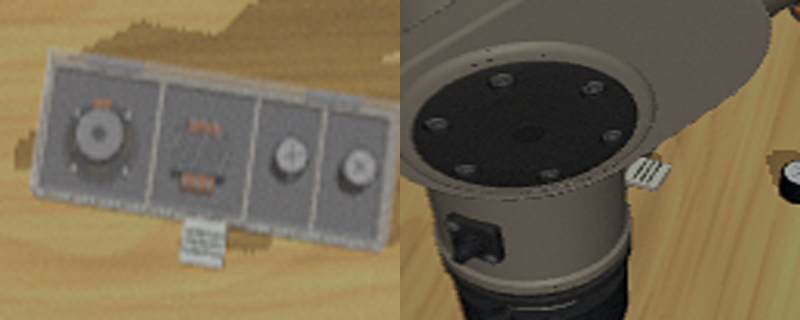

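Run:
```python
from h import *
im,K,d,T=cam("top"); sd,K2,d2,T2=cam("side")
for z in(.026,.031,.036,.04): print(z,ray([(281.1,190.75)],K,d,T,z)[0,:2].round(4),ray([(245.6,189.9)],K2,d2,T2,z)[0,:2].round(4))
```

```text
0.026 [ 0.5446 -0.0502] [ 0.5444 -0.0511]
0.031 [ 0.544 -0.05 ] [ 0.5434 -0.0471]
0.036 [ 0.5434 -0.0498] [ 0.5425 -0.0431]
0.04 [ 0.543  -0.0496] [ 0.5417 -0.0399]
```

Triangulation puts the tab's top at about 28 mm, against 31 mm when shut, so the lid is closed and the parts lie in place under it. I'm handing in.

```bash
python3 -c "
from bench import env
print(env.hand_in())"
```

```text
the job is handed in; nothing more can be done
None
```

I handed the job in at about 34 s with all four kit parts standing in their compartments, the lid closed onto its stop, and the other three parts not touched; the hand-in returned no verdict.

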